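# Light the saw blade and hold its guard open for inspection

### The arm

A 6-joint arm with a two-finger parallel gripper is mounted at the origin on the work surface. World frame = base frame: x ahead of the robot, y to its left, z up, the work surface at z = 0. Lengths are in m, angles in rad, forces in N, time in s.
With the tool pointing down it reaches from about 0.15 to 0.775 m from the base axis. Payload 6.1 kg.
Tool frame: the origin (TCP) lies at the very end of the fingers, on their centre line; the grasp point (between the pads) lies 19 mm behind it; z points along the fingers, y is the line along which they close (so a half turn about z gives the same grasp; the last joint's range is limited). The gripper opens to 85 mm and grips with 20 to 120 N. Pads are 22 mm wide; open, the fingers measure 114 mm over their backs; the gripper's body (76 mm by 85 mm) begins 54 mm behind the grasp point. The pads swing forward as they close: fully open they stand 13 mm farther back than shut.
Start: joints at [-1.246, 0.126, -0.04, 1.405, 0, 1.571], TCP at [0.168, -0.498, 0.231] pointing down, gripper open.
Joint ranges: [-2.72, 2.72], [-0.95, 1.95], [-1.27, 1.35], [-1.78, 2.02], [-1.46, 1.47], [-3.14, 3.14]. Speed limits (rad/s): [2.39, 2.39, 3.01, 3.14, 3.14, 3.14].

### API

Orientations are given as a unit quaternion [w, x, y, z].
In Python, from rig import arm gives the robot as it stands.
- The arm moves only by the tool apply_moves, never from a script. Its argument "plan" is a list of rows, each a list of 3 entries, a list of its own where there are three numbers: the opening, from 0 (shut) to 1 (fully open), then the shift along the tool's x, y, z in m, then the turn about the tool's z in degrees. A call has 1 to 8 rows; each row shifts and turns the commanded pose from where the row before left it, along the tool's axes as they then stand; what a row does not reach is not made up. A row lasts 1/8 s, in which the tool goes at most 62.5 mm and 10.7 degrees, less where a joint would pass 70% of its speed; a pose out of reach is approached as far as the arm can. A call is refused whole if a number of a shift passes 0.0625 or a number of a turn 10.7, either way. A call with a gripper value outside its range is refused whole. The fingers move at their own pace and stop on an object; the grip force is fixed at half the most. Time passes only in rows, so rows that do not move let the fingers close. It gives the time, the measured TCP pose, the force, the opening and the grip force at its end, in the units of the state.
- arm.get_state(): the state, without advancing time (a new reading comes with each control period).
- arm.grab_frame(name): name is "side" or "top" or "wrist"; returns the picture (420x560x3 uint8, red, green, blue); there is no depth.
- arm.camera_model(name): a dict with "vertical_fov" (degrees; the focal length in pixels is half the picture's height over the tangent of half this angle, whatever the lens; pixels are square), "cx", "cy" (the principal point, pixels), "camera_from_world" (4x4, takes a point from world to camera coordinates). Camera axes: x right, y down, z forward; pixel columns grow to the right and rows downward; lengths in m; the calibration is good to about 2 mm. A picture is of the moment at which its call begins: read the wrist's pose just before it. camera_model takes no time and is no camera call; for the wrist camera it gives the pose at the moment of the call.
- arm.sign_off(): hands the job in; it is judged then, once.
The state is a dict: "time_s": time; "joint_pos": joint angles; "joint_velocities": joint speeds; "tau": joint torques, N m; "eef_pos": TCP position; "tool_rot": TCP orientation; "wrist_force": force on the tool from outside, world axes, zero at the start; "torque": the same for the moment, N m; "finger_gap": finger opening in m; "grasp_force": force on a finger pad.
Only numpy, scipy, OpenCV 4.12 (cv2) and the standard library are available. Lean on these libraries where they do the work, as an engineer would, in place of code of your own. Each camera call takes 0.05 s, during which the arm holds its last target. There are 200 camera calls.

### The job

Get the table saw ready for a colleague to inspect the blade: first stand the yellow work lamp on top of the rip fence, opposite the middle of the blade, square to the fence with its lens facing the blade, and let go of it. Then lift the red blade guard to 45 degrees and keep holding it there; it falls shut if released, so finish with the guard still held in the gripper. Do not touch the blade, and leave the offcut, tape measure and push stick where they are.

Things in the scene. Friction and masses are not known exactly. Their poses are not given: they have to be found in the camera images.
- saw: Table saw let into a bench, fixed. Origin at table height (z = 0) under the blade's middle. x: along the blade, away from the robot, to the guard's hinge; y: away from the rip fence, to the side with the T-slots; z up. A fixed steel hold-down clamp, 310 mm tall, stands in a T-slot at saw y = 260 mm, x = 130 to 240 mm, its arm swung outwards (+y): keep clear of it.
- blade: Circular saw blade, fixed to the saw, upright in the saw's x-z plane, 3 mm thick; it stands 60 mm out of the table and is 214 mm long at table height. Same origin and axes as the saw. Covered by the guard when that is shut. Not to be touched.
- guard (a joint): Angle of the blade guard about its hinge, rad: 0 = shut (at the start, resting on its stop), growing as its nose (the end nearer the robot) rises; 45 degrees = 0.785; stop at 1.2. Almost no friction: the guard (about 0.5 to 0.85 kg) falls shut from any angle unless held; holding it by its bar takes about 2 to 6 N upward.
- guard_bar (a point): Middle of the black lifting bar on the guard's nose: round, 12 mm thick, along the saw's y, 57 mm free between two red lugs; can turn between the fingers. Pinch from above, fingers closing along saw x. Shut: saw x = -0.112, 123 mm above the table, 38 mm above the guard's flat top (red, 66 mm wide, 285 mm long, with clear side cheeks). Moves with the guard.
- guard_hinge (a point): Guard's hinge axis (steel pin along the saw's y) at saw x = +0.150, 70 mm above the table, behind the blade. Shut, the bar's middle is 262 mm in front of it (saw -x) and 53 mm above it; it moves on an arc of 267 mm radius and at 45 degrees is 148 mm in front of the hinge and 223 mm above it (293 mm above the table). Axes as the saw's.
- fence: Rip fence, fixed: aluminium bar 500 mm long, 42 mm wide, 80 mm high, flat top, parallel to the blade and 130 to 170 mm beside it. Origin at table height under the middle of its width, exactly opposite the middle of the blade; x along the fence away from the robot, y towards the blade, z up. The bar runs from x = -220 to +280 mm.
- lamp_center (a point): Centre of the loose yellow LED work lamp (0.24 to 0.38 kg), 47 mm above its foot: body 90 (x) by 40 (y) by 54 mm high, 94 mm with its black carry handle. Handle: bar 78 mm long along x, 20 mm wide (y), 18 mm high, its middle 38 mm above this centre, 22 mm clear of the body; pinch it across y. Lens on +y. Starts standing on the table across the blade from the fence.
- lamp_lens (a point): Centre of the lamp's white lens face, 20 mm from the lamp's middle along its y and 17 mm below lamp_center. A white strip also marks the lens side on the top edge of the yellow body; the other side has black cooling ribs.
- lamp: The same lamp: its origin is the centre of its underside, axes as lamp_center.
- offcut: Loose bystander: beech offcut 95 x 45 x 27 mm lying on the table; origin at the centre of its underside.
- tape: Loose bystander: black and orange tape measure 70 x 36 x 62 mm standing on the table beside the hinge half of the guard, on the lamp's starting side; origin at the centre of its underside.
- push_stick: Loose bystander: plywood push stick about 280 mm long, 12 mm thick, lying flat on the table on the far side of the fence from the blade; origin on its underside near its middle.

How it is judged:
By the outcome, as a careful person would: the job done as asked, in the order asked, and still so for the second after the job is handed in, while the arm keeps its last pose, push and grip.
It also fails if it takes over 58 s, if anything falls off the work surface, if the arm or the gripper's body presses on something with over 40 N, if the wrist force passes 120 N, or if a joint passes its speed limit or range.

## Working session

There is one attempt and no reset: what is moved stays moved. The work goes in short steps, Python scripts to look and compute and a tool call to move; the robot and the scene stay as the last step left them, time stands still between calls to the robot, and variables do not carry over. Pictures are saved under pics/ and viewed, at most 10 in all, crops included, and the job is handed in when it is done.

Besides the shell and the picture viewer there is one more tool, called after "Call:" in YAML: its name, and indented under it one key for each argument. apply_moves: Moves the arm, as the interface text tells. Its arguments: {"type":"object","properties":{"plan":{"type":"array"}},"required":["plan"]}

```bash
mkdir -p pics; cat > h.py <<'E'
import numpy as np, cv2
from rig import arm
def K(name):
    m=arm.camera_model(name); f=210/np.tan(np.radians(m["vertical_fov"])/2)
    return f,m["cx"],m["cy"],np.array(m["camera_from_world"]),m
def ray(name,uv,c=None):
    f,cx,cy,T,_=c or K(name); R=T[:3,:3]
    return -R.T@T[:3,3], R.T@np.array([(uv[0]-cx)/f,(uv[1]-cy)/f,1])
def onz(name,uv,z,c=None):
    o,d=ray(name,uv,c); return o+d*(z-o[2])/d[2]
def proj(name,p,c=None):
    f,cx,cy,T,_=c or K(name); q=T[:3,:3]@np.array(p)+T[:3,3]; return np.array([f*q[0]/q[2]+cx,f*q[1]/q[2]+cy])
def save(name,fn):
    im=arm.grab_frame(name); cv2.imwrite(fn,im[:,:,::-1]); return im
E
python3 - <<'E'
from h import *
a=save("top","pics/top0.png");b=save("side","pics/side0.png")
cv2.imwrite("pics/b0.png",cv2.resize(np.hstack([a,b])[:,:,::-1],(800,300),interpolation=cv2.INTER_AREA))
for n in("top","side"):print(n,K(n)[:3],{k:v for k,v in K(n)[4].items() if k!="camera_from_world"},np.round(ray(n,(280,210)),3).tolist())
print(arm.get_state())
E
```

```text
top (np.float64(390.68385700550635), 279.5251886258287, 204.07943922431448) {'vertical_fov': 56.51774931072502, 'cx': 279.5251886258287, 'cy': 204.07943922431448} [[0.485, 0.09, 1.036], [0.132, -0.003, -0.991]]
side (np.float64(533.1583256957413), 281.4091341742727, 205.37385380538956) {'vertical_fov': 42.996902138160806, 'cx': 281.4091341742727, 'cy': 205.37385380538956} [[0.476, -0.744, 1.163], [0.115, 0.595, -0.796]]
{'time_s': 0.1, 'joint_pos': array([-1.24602315e+00,  1.26297143e-01, -4.04630320e-02,  1.40538404e+00,
        2.93806434e-05,  1.57078813e+00]), 'joint_velocities': array([ 0.00211554,  0.00044569,  0.00251591,  0.00057108, -0.00139129,
        0.00036429]), 'tau': array([ 3.03598017e-05, -4.36907315e+01,  3.53604019e+01,  1.37868669e-02,
        2.38989082e-05, -9.55758992e-06]), 'eef_pos': array([ 0.16742254, -0.49722532,  0.23063829]), 'tool_rot': array([-6.67453916e-04,  9.86843360e-01,  1.61677854e-01, -9.44594528e-05]), 'wrist_force': array([ 0.4057879 , -0.00674297,  0.11965309]), 'torque': array([-0.01207789,  0.01804502, -0.02655663]), 'grasp_force': 0.0, 'finger_gap': 0.08545181995972531}
```

View pics/top0.png

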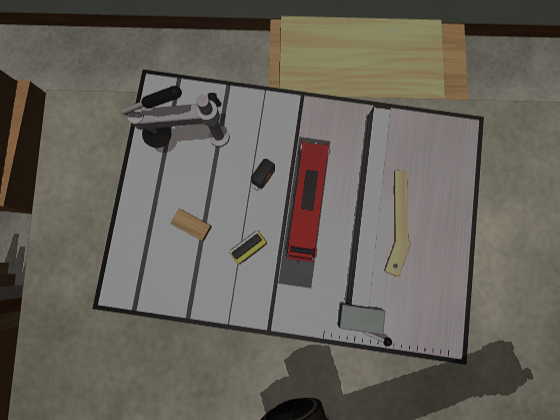

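View pics/side0.png

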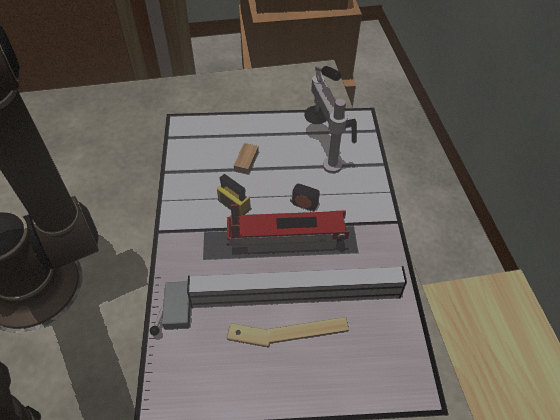

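The top view shows the guard (red, about (309,200)), the fence (about (368,205)), the lamp at (248,247) with its white strip on the upper-left side, the tape at (263,173), the offcut at (191,224) and the clamp at (215,120). The side view shows the same things, with the fence top running from (190,283) to (404,275).

```bash
cat >> h.py <<'E'
def tri(u1,u2,n1="top",n2="side"):
    o1,d1=ray(n1,u1);o2,d2=ray(n2,u2)
    s=np.linalg.lstsq(np.c_[d1,-d2],o2-o1,rcond=None)[0]
    a=o1+d1*s[0];b=o2+d2*s[1]; return (a+b)/2,np.linalg.norm(a-b)
E
python3 - <<'E'
from h import *
for a,b in [((95,308),(168,114)),((145,71),(375,109)),((483,118),(442,411))]: print("corner",*tri(a,b))
t=cv2.imread("pics/top0.png");s=cv2.imread("pics/side0.png")
def mask(im,lo,hi):
    m=cv2.inRange(cv2.cvtColor(im,cv2.COLOR_BGR2HSV),lo,hi)
    n,l,st,c=cv2.connectedComponentsWithStats(m); i=1+np.argmax(st[1:,4]); return (l==i).astype(np.uint8),st[i],c[i]
for im in(t,s):
  for nm,lo,hi in(("red",(0,150,60),(8,255,255)),("yel",(22,130,60),(34,255,255))):
    m,st,c=mask(im,lo,hi); r=cv2.minAreaRect(cv2.findNonZero(m)); print(nm,st,c,np.round(cv2.boxPoints(r),1).tolist())
T=cv2.resize(t[90:330,220:420],None,fx=2.9,fy=2.9,interpolation=cv2.INTER_CUBIC)[:, :]
cv2.imwrite("pics/crop.png",cv2.resize(np.hstack([t[100:320,220:410],s[165:315,180:410][:,:].copy() if 0 else cv2.copyMakeBorder(s[165:315,180:410],0,70,0,0,cv2.BORDER_CONSTANT)]),(800,419),interpolation=cv2.INTER_CUBIC))
E
```

```text
corner [0.36073736 0.55399516 0.00679426] 0.003902574742850354
corner [ 1.01666871  0.479151   -0.00616866] 0.007454599137611367
corner [ 0.88797289 -0.46593071  0.00912381] 0.003738053953524724
red [ 287  139   42  123 2448] [307.5371732  201.04452614] [[286.3999938964844, 257.6000061035156], [302.6000061035156, 138.8000030517578], [330.79998779296875, 142.6999969482422], [314.6000061035156, 261.5]]
yel [231 232  35  32 189] [250.93121693 249.77777778] [[230.60000610351562, 254.0], [258.20001220703125, 231.8000030517578], [266.29998779296875, 241.89999389648438], [238.6999969482422, 264.1000061035156]]
red [ 240  211  109   25 1063] [293.75446849 224.76293509] [[239.39999389648438, 215.10000610351562], [347.1000061035156, 210.3000030517578], [348.0, 231.1999969482422], [240.3000030517578, 236.0]]
yel [217 187  31  18  62] [232.77419355 197.01612903] [[214.5, 194.39999389648438], [217.60000610351562, 186.5], [247.0, 198.0], [243.89999389648438, 205.89999389648438]]
```

View pics/crop.png

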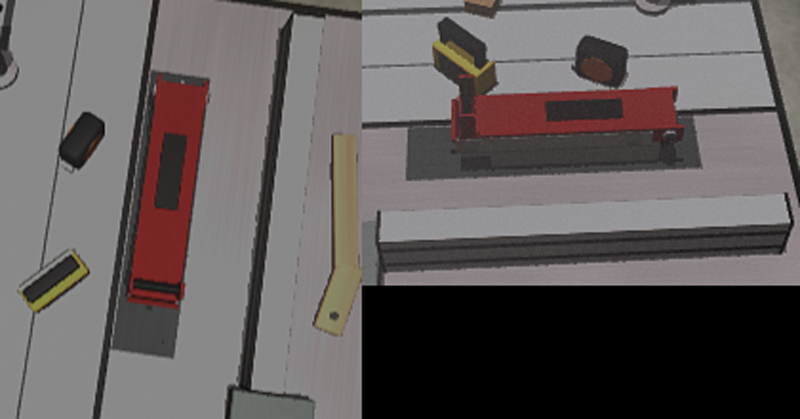

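The crop confirms the table is at z≈0. The lamp handle is at about top pixel (247,248), the bar at about (302,251), and the fence top lies between crop columns 293 and 322 at its far end. I'll estimate the axes now and then check them from near.

```bash
python3 - <<'E'
from h import *
t=cv2.imread("pics/top0.png");hsv=cv2.cvtColor(t,cv2.COLOR_BGR2HSV)
red=cv2.inRange(hsv,(0,150,60),(8,255,255))
g=cv2.cvtColor(t,cv2.COLOR_BGR2GRAY).astype(int)
L=[];R=[];F=[];G=[]
for v in range(155,240):
    x=np.flatnonzero(red[v,280:340])+280
    L.append(onz("top",(x.min()-.5,v),.085));R.append(onz("top",(x.max()+.5,v),.085))
for v in range(125,290):
    c=int(373-(v-107)*0.12); seg=g[v,c-22:c+14]; k=np.argmin(seg); 
    d=np.diff(seg); j=k+np.argmax(d[k:k+5]); F.append(onz("top",(c-22+j+.5,v),.08))
def fit(P):
    P=np.float32(P)[:,:2]; vx,vy,x,y=cv2.fitLine(P,cv2.DIST_HUBER,0,.01,.01).ravel(); 
    if vx<0:vx,vy=-vx,-vy
    return np.array([x,y]),np.degrees(np.arctan2(vy,vx))
for n,P in(("L",L),("R",R),("F",F)):print(n,*fit(P))
print("bar",onz("top",(301.9,250.7),.123), "far end of top",onz("top",(317,141),.085))
print("handle",[onz("top",(220+a/1.905,100+b/1.905),.094).round(3).tolist() for a,b in((25,300),(78,263),(51,282))])
print("fence far corners",[onz("top",(220+a/1.905,100+b/1.905),.08).round(3).tolist() for a,b in((293,15),(322,15))])
dk=((g<70)*255).astype(np.uint8)[225:270,225:272]; n,l,st,c=cv2.connectedComponentsWithStats(dk); print(st[1:],c[1:])
for i in range(1,n):
    if st[i,4]>40: r=cv2.minAreaRect(cv2.findNonZero((l==i).astype(np.uint8)));print(r)
E
```

```text
L [0.6454549  0.05126509] -6.927562
R [ 0.64695394 -0.01414956] -6.928279
F [ 0.6266296  -0.11574065] -7.05624
bar [0.51251666 0.03446362 0.123     ] far end of top [ 0.78929456 -0.00217113  0.085     ]
handle [[0.494, 0.197, 0.094], [0.541, 0.132, 0.094], [0.517, 0.165, 0.094]]
fence far corners [[0.883, -0.148, 0.08], [0.883, -0.187, 0.08]]
[[ 18   2   1   4   4]
 [ 17   9   1   3   3]
 [  7   9  30  25 273]
 [ 16  15   1   2   2]
 [ 15  17  27  22  42]
 [ 12  41   1   2   2]] [[18.          3.5       ]
 [17.         10.        ]
 [21.23809524 21.06593407]
 [16.         15.5       ]
 [28.5952381  27.64285714]
 [12.         41.5       ]]
((21.187774658203125, 21.091705322265625), (8.317394256591797, 32.61539840698242), 52.59464645385742)
((28.316530227661133, 27.904457092285156), (1.5407711267471313, 33.4176025390625), 51.95296096801758)
```

```bash
cat >> h.py <<'E'
from scipy.spatial.transform import Rotation as Ro
def pose():
    s=arm.get_state(); q=s["tool_rot"]; R=Ro.from_quat([q[1],q[2],q[3],q[0]]).as_matrix()
    return np.array(s["eef_pos"]),R,np.degrees(np.arctan2(R[1,1],R[0,1]))
def plan(p,yaw,n):
    p0,R,y0=pose(); dy=yaw-y0; print("from",p0.round(4),"yaw",y0.round(2),"tilt",np.degrees(np.arccos(-R[2,2])).round(2))
    for i in range(n):
        Ri=Ro.from_euler('z',dy*i/n,degrees=True).as_matrix()@R
        print([*np.round(Ri.T@((np.array(p)-p0)/n),4)],round(-dy/n,2))
O=np.array([.6237,.0209]); A=np.radians(-6.95); U=np.array([np.cos(A),np.sin(A)]); V=np.array([-U[1],U[0]])
E
python3 -c "
from h import *
plan([.517,.165,.24],36,14)"
```

```text
from [ 0.1674 -0.4972  0.2306] yaw -71.39 tilt 0.08
[np.float64(0.0388), np.float64(-0.0369), np.float64(-0.0006)] -7.67
[np.float64(0.0433), np.float64(-0.0314), np.float64(-0.0006)] -7.67
[np.float64(0.0471), np.float64(-0.0253), np.float64(-0.0006)] -7.67
[np.float64(0.0501), np.float64(-0.0188), np.float64(-0.0006)] -7.67
[np.float64(0.0521), np.float64(-0.0119), np.float64(-0.0007)] -7.67
[np.float64(0.0533), np.float64(-0.0049), np.float64(-0.0007)] -7.67
[np.float64(0.0534), np.float64(0.0023), np.float64(-0.0007)] -7.67
[np.float64(0.0527), np.float64(0.0094), np.float64(-0.0007)] -7.67
[np.float64(0.0509), np.float64(0.0164), np.float64(-0.0007)] -7.67
[np.float64(0.0483), np.float64(0.023), np.float64(-0.0007)] -7.67
[np.float64(0.0448), np.float64(0.0292), np.float64(-0.0007)] -7.67
[np.float64(0.0405), np.float64(0.035), np.float64(-0.0007)] -7.67
[np.float64(0.0355), np.float64(0.0401), np.float64(-0.0007)] -7.67
[np.float64(0.0298), np.float64(0.0444), np.float64(-0.0007)] -7.67
```

Call:
apply_moves:
  plan:
    - [1,[0.039,-0.037,0],-7.7]
    - [1,[0.043,-0.031,0],-7.7]
    - [1,[0.047,-0.025,0],-7.7]
    - [1,[0.05,-0.019,0],-7.7]
    - [1,[0.052,-0.012,0],-7.7]
    - [1,[0.053,-0.005,0],-7.7]
    - [1,[0.053,0.002,0],-7.7]
    - [1,[0.053,0.009,0],-7.7]

```text
time_s: 1.1
eef_pos: [0.3656, -0.1176, 0.2312]
tool_rot: [0.0, 0.764, 0.646, -0.0]
wrist_force: [1.1, 0.6, -0.5]
finger_gap: 0.085
grasp_force: 0.0
```

Call:
apply_moves:
  plan:
    - [1,[0.051,0.016,0],-7.7]
    - [1,[0.048,0.023,0],-7.7]
    - [1,[0.045,0.029,0],-7.7]
    - [1,[0.04,0.035,0],-7.7]
    - [1,[0.035,0.04,0],-7.7]
    - [1,[0.03,0.044,0],-7.7]
    - [1,[0,0,0],0]
    - [1,[0,0,0],0]

```text
time_s: 2.1
eef_pos: [0.5123, 0.1644, 0.2307]
tool_rot: [-0.0, 0.451, 0.893, -0.001]
wrist_force: [0.2, 0.5, -0.2]
finger_gap: 0.0852
grasp_force: 0.0
```

```bash
python3 -c "
from h import *
save('wrist','pics/w1.png')
plan([.517,.165,.24],36,1); print(arm.get_state()['joint_pos'].round(2),proj('wrist',[.517,.165,.094]),K('wrist')[:3])"
```

```text
from [0.5123 0.1639 0.2311] yaw 36.36 tilt 0.06
[np.float64(-0.0019), np.float64(0.0045), np.float64(-0.009)] 0.36
[ 0.31  0.15 -0.01  1.41 -0.    1.25] [285.6655936  194.93386707] (np.float64(312.0517008716249), 280.732195716037, 204.24889577392815)
```

View pics/w1.png

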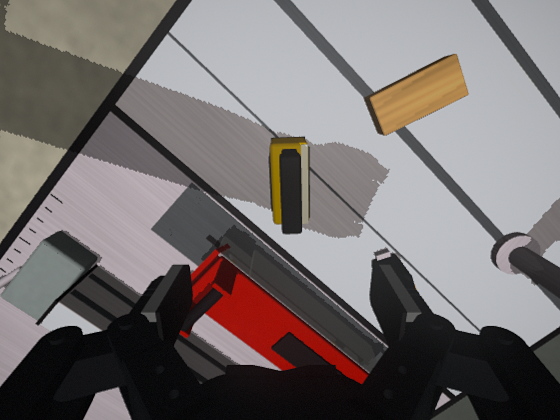

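The wrist view shows the lamp handle at (291,191), with the white strip on its right (tool +y) side, so the lens faces tool +y. That grasp works for the placing.

```bash
python3 - <<'E'
from h import *
im=cv2.imread("pics/w1.png");g=cv2.cvtColor(im,cv2.COLOR_BGR2GRAY)
m=(g<60).astype(np.uint8); n,l,st,c=cv2.connectedComponentsWithStats(m[:245,:330]); i=l[190,291]
r=cv2.minAreaRect(cv2.findNonZero((l==i).astype(np.uint8)));print(r)
b=cv2.boxPoints(r); W=np.array([onz("wrist",p,.094) for p in b]);print(W.round(4),W.mean(0))
L=W-np.roll(W,1,0);print([(np.linalg.norm(x).round(4),np.degrees(np.arctan2(x[1],x[0])).round(1)) for x in L])
t=W.mean(0); t[2]=.064; plan(t,pose()[2],5)
E
```

```text
((290.4869079589844, 190.91140747070312), (84.09034729003906, 20.57269859313965), 88.72696685791016)
[[0.4869 0.1959 0.094 ]
 [0.5014 0.2072 0.094 ]
 [0.5526 0.1434 0.094 ]
 [0.5367 0.1311 0.094 ]] [0.51940377 0.16938373 0.094     ]
[(np.float64(0.0818), np.float64(127.5)), (np.float64(0.0184), np.float64(37.6)), (np.float64(0.0818), np.float64(-51.3)), (np.float64(0.0201), np.float64(-142.2))]
from [0.5123 0.1639 0.2311] yaw 36.36 tilt 0.06
[np.float64(0.0), np.float64(0.0018), np.float64(0.0334)] -0.0
[np.float64(0.0), np.float64(0.0018), np.float64(0.0334)] -0.0
[np.float64(0.0), np.float64(0.0018), np.float64(0.0334)] -0.0
[np.float64(0.0), np.float64(0.0018), np.float64(0.0334)] -0.0
[np.float64(0.0), np.float64(0.0018), np.float64(0.0334)] -0.0
```

Call:
apply_moves:
  plan:
    - [1,[0,0.004,0.034],-1.1]
    - [1,[0,0.004,0.034],0]
    - [1,[0,0,0.034],0]
    - [1,[0,0,0.034],0]
    - [1,[0,0,0.03],0]
    - [1,[0,0,0],0]
    - [0,[0,0,0],0]
    - [0,[0,0,0],0]

```text
time_s: 3.15
eef_pos: [0.5202, 0.1693, 0.0672]
tool_rot: [0.001, 0.442, 0.897, 0.001]
wrist_force: [-0.2, 0.9, 0.5]
finger_gap: 0.0515
grasp_force: 0.0
```

Call:
apply_moves:
  plan:
    - [0,[0,0,0],0]
    - [0,[0,0,0],0]
    - [0,[0,0,0],0]
    - [0,[0,0,0],0]

```text
time_s: 3.65
eef_pos: [0.52, 0.1696, 0.0663]
tool_rot: [0.001, 0.442, 0.897, 0.001]
wrist_force: [1.0, -0.2, 5.4]
finger_gap: 0.019
grasp_force: 60.7
```

Call:
apply_moves:
  plan:
    - [0,[0,0,-0.03],0]
    - [0,[0,0,-0.045],0]
    - [0,[0,0,-0.045],0]
    - [0,[0,0,-0.045],0]
    - [0,[0,0,-0.03],0]
    - [0,[0,0,0],0]

```text
time_s: 4.4
eef_pos: [0.52, 0.1696, 0.2617]
tool_rot: [0.001, 0.442, 0.897, 0.001]
wrist_force: [0.4, -0.2, -3.4]
finger_gap: 0.0191
grasp_force: 59.6
```

```bash
python3 -c "
from h import *
print(O-.156*V,arm.get_state()['wrist_force'],arm.get_state()['finger_gap'])
plan([*(O-.156*V),.262],83.05,12)"
```

```text
[ 0.60482351 -0.13395373] [ 0.43426795 -0.19596812 -3.38316386] 0.019076775373564787
from [0.52   0.1696 0.2617] yaw 37.51 tilt 0.17
[np.float64(-0.0244), np.float64(-0.0098), np.float64(-0.0)] -3.79
[np.float64(-0.0237), np.float64(-0.0114), np.float64(-0.0)] -3.79
[np.float64(-0.0229), np.float64(-0.0129), np.float64(-0.0)] -3.79
[np.float64(-0.022), np.float64(-0.0144), np.float64(-0.0)] -3.79
[np.float64(-0.021), np.float64(-0.0158), np.float64(-0.0)] -3.79
[np.float64(-0.0199), np.float64(-0.0172), np.float64(-0.0001)] -3.79
[np.float64(-0.0187), np.float64(-0.0185), np.float64(-0.0001)] -3.79
[np.float64(-0.0174), np.float64(-0.0197), np.float64(-0.0001)] -3.79
[np.float64(-0.0161), np.float64(-0.0208), np.float64(-0.0001)] -3.79
[np.float64(-0.0147), np.float64(-0.0218), np.float64(-0.0001)] -3.79
[np.float64(-0.0132), np.float64(-0.0227), np.float64(-0.0001)] -3.79
[np.float64(-0.0117), np.float64(-0.0235), np.float64(-0.0001)] -3.79
```

Call:
apply_moves:
  plan:
    - [0,[-0.024,-0.01,0],-3.8]
    - [0,[-0.024,-0.011,0],-3.8]
    - [0,[-0.023,-0.013,0],-3.8]
    - [0,[-0.022,-0.014,0],-3.8]
    - [0,[-0.021,-0.016,0],-3.8]
    - [0,[-0.02,-0.017,0],-3.8]
    - [0,[-0.019,-0.019,0],-3.8]
    - [0,[-0.017,-0.02,0],-3.8]

```text
time_s: 5.4
eef_pos: [0.5753, -0.0344, 0.2573]
tool_rot: [-0.002, 0.19, 0.982, -0.0]
wrist_force: [0.0, 0.5, -3.7]
finger_gap: 0.0188
grasp_force: 59.5
```

Call:
apply_moves:
  plan:
    - [0,[-0.016,-0.021,0],-3.8]
    - [0,[-0.015,-0.022,0],-3.8]
    - [0,[-0.013,-0.023,0],-3.8]
    - [0,[-0.012,-0.023,0],-3.8]
    - [0,[0,0,0],0]
    - [0,[0,0,0],0]

```text
time_s: 6.15
eef_pos: [0.6039, -0.1345, 0.2584]
tool_rot: [-0.002, 0.06, 0.998, 0.0]
wrist_force: [-0.6, 0.7, -3.7]
finger_gap: 0.019
grasp_force: 59.6
```

```bash
python3 -c "
from h import *
F=O-.156*V
plan([*F,.262],83.05,1)
a=save('wrist','pics/w2.png');b=save('side','pics/s2.png')
for n,im in(('wrist',a),('side',b)):
  im=im[:,:,::-1].copy()
  for dx,dy in((-.2,-.021),(-.2,.021),(.15,-.021),(.15,.021),(0,0)):
    q=proj(n,[*(F+dx*U+dy*V),.08]); cv2.drawMarker(im,(int(round(q[0])),int(round(q[1]))),(255,255,0),0,7,1)
  for dx in(-.112,):
    q=proj(n,[*(O+dx*U),.123]); cv2.drawMarker(im,(int(round(q[0])),int(round(q[1]))),(0,255,0),0,7,1)
  if n=='wrist':x=im
  else: y=im
cv2.imwrite('pics/b2.png',np.vstack([x[:300],y[150:350]])[:,:])
"
```

```text
from [ 0.6039 -0.1345  0.2584] yaw 83.07 tilt 0.18
[np.float64(-0.0008), np.float64(0.0007), np.float64(-0.0036)] 0.02
```

View pics/b2.png

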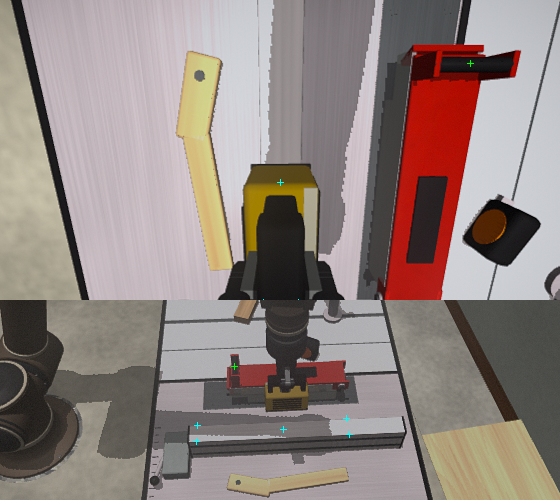

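The wrist view shows the lamp held upright, its white strip on the right (blade side), above the fence with edges near columns 268 and 302. The predicted fence and bar marks agree with the side view, and the bar at (476,64) in the wrist view is about 6 px from its mark. I'll check the fence edges numerically.

```bash
python3 - <<'E'
from h import *
F=O-.156*V; w=cv2.cvtColor(cv2.imread("pics/w2.png"),cv2.COLOR_BGR2GRAY).astype(int); s=cv2.cvtColor(cv2.imread("pics/s2.png"),cv2.COLOR_BGR2GRAY).astype(int)
c=K("wrist")
for dx in(-.14,-.12,-.1):
  for dy in(-.021,.021):
    q=proj("wrist",[*(F+dx*U+dy*V),.08],c); i=int(q[0]);j=int(q[1])
    if 0<=j<420: print(dx,dy,q.round(1),i-12,w[j,i-12:i+13].tolist())
for dx in(-.15,.1,.2):
  for dy in(-.021,.021):
    q=proj("side",[*(F+dx*U+dy*V),.08]); i=int(q[0]);j=int(q[1]); print(dx,dy,q.round(1),j-6,s[j-6:j+7,i].tolist())
q=proj("wrist",[*(O-.112*U),.123],c);print(q,onz("wrist",(476.5,64),.123,c), "px/mm",c[0]/ (c[3]@[*F,.08,1])[2]/1000)
print(proj("side",[*(O-.112*U),.123]))
E
```

```text
-0.14 -0.021 [257.7  35. ] 245 [206, 207, 206, 207, 207, 207, 207, 207, 206, 207, 206, 207, 209, 176, 200, 207, 206, 207, 206, 206, 207, 206, 206, 206, 209]
-0.14 0.021 [303.2  35.1] 291 [140, 141, 142, 145, 146, 145, 147, 147, 147, 145, 144, 140, 110, 123, 127, 126, 125, 123, 124, 126, 125, 125, 125, 124, 126]
-0.12 -0.021 [258.1  58.8] 246 [209, 209, 209, 208, 208, 209, 208, 209, 209, 209, 209, 212, 172, 194, 209, 210, 209, 209, 208, 209, 208, 209, 212, 157, 138]
-0.12 0.021 [302.7  58.8] 290 [143, 142, 143, 143, 146, 147, 148, 148, 147, 145, 145, 147, 129, 105, 123, 129, 126, 125, 126, 128, 127, 125, 125, 127, 127]
-0.1 -0.021 [258.6  81.5] 246 [211, 210, 211, 211, 210, 212, 208, 210, 210, 209, 211, 211, 213, 188, 205, 212, 211, 211, 211, 211, 210, 211, 212, 217, 161]
-0.1 0.021 [302.2  81.5] 290 [142, 142, 143, 145, 147, 147, 148, 148, 147, 145, 144, 141, 117, 125, 129, 130, 127, 127, 128, 128, 125, 126, 127, 129, 127]
-0.15 -0.021 [218.4 289.7] 283 [114, 123, 184, 177, 175, 175, 177, 170, 68, 75, 78, 72, 49]
-0.15 0.021 [218.6 273.8] 267 [99, 98, 96, 100, 99, 99, 100, 99, 122, 120, 119, 115, 113]
0.1 -0.021 [327.2 284.8] 278 [114, 113, 112, 114, 113, 112, 111, 111, 67, 72, 69, 56, 40]
0.1 0.021 [325.2 269.1] 263 [156, 154, 158, 161, 159, 92, 99, 107, 114, 116, 112, 115, 115]
0.2 -0.021 [370.1 282.8] 276 [178, 179, 178, 177, 178, 177, 179, 174, 54, 70, 74, 63, 36]
0.2 0.021 [367.3 267.2] 261 [158, 158, 154, 156, 156, 156, 155, 164, 177, 177, 178, 178, 178]
[470.36371524  63.01204686] [0.51388313 0.03950911 0.123     ] px/mm 0.9391595461287403
[233.67494923 215.76707329]
```

Call:
apply_moves:
  plan:
    - [0,[-0.001,0,0.025],0]
    - [0,[0,0,0.03],0]
    - [0,[0,0,0.025],0]
    - [0,[0,0,0.015],0]
    - [0,[0,0,0.008],0]
    - [0,[0,0,0.004],0]
    - [0,[0,0,0],0]
    - [0,[0,0,0],0]

```text
time_s: 7.25
eef_pos: [0.6059, -0.1352, 0.1541]
tool_rot: [0.001, 0.06, 0.998, -0.0]
wrist_force: [-0.6, -0.2, -2.8]
finger_gap: 0.0191
grasp_force: 59.6
```

Call:
apply_moves:
  plan:
    - [0,[0,0,0.002],0]
    - [0,[0,0,0.002],0]
    - [0,[0,0,0],0]

```text
time_s: 7.62
eef_pos: [0.6054, -0.1351, 0.149]
tool_rot: [-0.0, 0.06, 0.998, 0.0]
wrist_force: [-0.1, -0.2, -2.7]
finger_gap: 0.019
grasp_force: 59.6
```

Call:
apply_moves:
  plan:
    - [0,[0,0,0.0015],0]
    - [0,[0,0,0.001],0]
    - [0,[0,0,0],0]

```text
time_s: 8.0
eef_pos: [0.6055, -0.1351, 0.1467]
tool_rot: [-0.0, 0.06, 0.998, 0.0]
wrist_force: [0.0, -0.4, -3.8]
finger_gap: 0.0189
grasp_force: 59.6
```

```bash
python3 - <<'E'
from h import *
plan([*(O-.156*V),.146],83.05,1); print(arm.get_state()['wrist_force'])
a=save('side','pics/s3.png');b=save('top','pics/t3.png')
x=cv2.resize(a[180:330,200:360],None,fx=2.5,fy=2.5,interpolation=cv2.INTER_CUBIC); y=cv2.resize(b[130:280,290:420],None,fx=2.5,fy=2.5,interpolation=cv2.INTER_CUBIC)
cv2.imwrite('pics/b3.png',np.hstack([x,y])[:,:,::-1])
E
```

```text
from [ 0.6055 -0.1351  0.1467] yaw 83.11 tilt 0.01
[np.float64(0.0008), np.float64(0.001), np.float64(0.0007)] 0.06
[ 0.03963152 -0.36564735 -3.81495065]
```

View pics/b3.png

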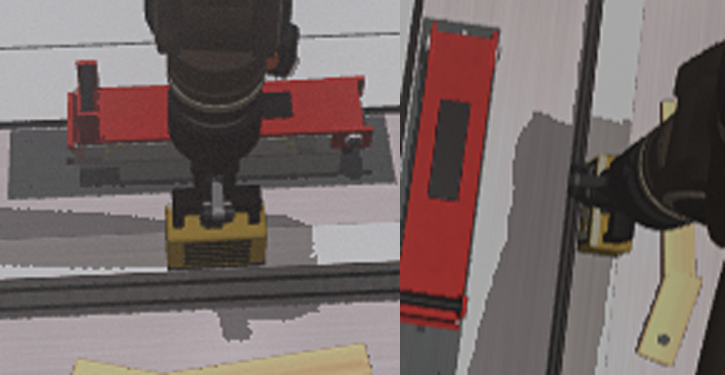

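The side and top crops show the lamp just above the fence top, square to it, with the ribs towards the side camera and so the lens towards the blade. I'll feel for contact.

Call:
apply_moves:
  plan:
    - [0,[0,0.001,0.001],0]
    - [0,[0,0,0.001],0]
    - [0,[0,0,0],0]

```text
time_s: 8.48
eef_pos: [0.6057, -0.1345, 0.1462]
tool_rot: [0.001, 0.06, 0.998, -0.0]
wrist_force: [-3.6, -1.1, 4.6]
finger_gap: 0.0193
grasp_force: 60.8
```

Call:
apply_moves:
  plan:
    - [0,[0,0,-0.0005],0]
    - [0.2,[0,0,0],0]
    - [0.4,[0,0,0],0]
    - [0.6,[0,0,0],0]
    - [0.6,[0,0,0],0]
    - [0.6,[0,0,0],0]

```text
time_s: 9.22
eef_pos: [0.6057, -0.134, 0.1451]
tool_rot: [-0.0, 0.06, 0.998, 0.0]
wrist_force: [-0.1, -0.2, 0.6]
finger_gap: 0.0513
grasp_force: 0.0
```

Call:
apply_moves:
  plan:
    - [0.6,[0,0,-0.02],0]
    - [0.6,[0,0,-0.03],0]
    - [0.6,[0,0,-0.04],0]
    - [0.6,[0,0,-0.03],0]
    - [0.6,[0,0,0],0]
    - [0.6,[0,0,0],0]

```text
time_s: 9.98
eef_pos: [0.6056, -0.1341, 0.2644]
tool_rot: [-0.0, 0.06, 0.998, 0.0]
wrist_force: [0.1, 0.3, -0.9]
finger_gap: 0.0515
grasp_force: 0.0
```

```bash
python3 - <<'E'
from h import *
save('wrist','pics/w4.png')
plan([*(O-.112*U+.003*V),.265],83.05-90,10)
im=cv2.imread('pics/w4.png');print(proj('wrist',[*(O-.112*U),.123]),[ (proj('wrist',[*(O-.156*V+a*U+b*V),.134])).round(1).tolist() for a in(-.045,.045) for b in(-.02,.02)])
E
```

```text
from [ 0.6053 -0.134   0.2638] yaw 83.11 tilt 0.11
[np.float64(0.0112), np.float64(0.0159), np.float64(-0.0001)] 9.01
[np.float64(0.0136), np.float64(0.014), np.float64(-0.0001)] 9.01
[np.float64(0.0156), np.float64(0.0117), np.float64(-0.0001)] 9.01
[np.float64(0.0172), np.float64(0.0091), np.float64(-0.0001)] 9.01
[np.float64(0.0184), np.float64(0.0063), np.float64(-0.0001)] 9.01
[np.float64(0.0192), np.float64(0.0033), np.float64(-0.0001)] 9.01
[np.float64(0.0195), np.float64(0.0003), np.float64(-0.0001)] 9.01
[np.float64(0.0193), np.float64(-0.0028), np.float64(-0.0001)] 9.01
[np.float64(0.0186), np.float64(-0.0058), np.float64(-0.0001)] 9.01
[np.float64(0.0175), np.float64(-0.0086), np.float64(-0.0001)] 9.01
[467.193378    62.14348537] [[256.9, 144.9], [303.0, 144.9], [259.1, 239.7], [300.8, 239.7]]
```

View pics/w4.png

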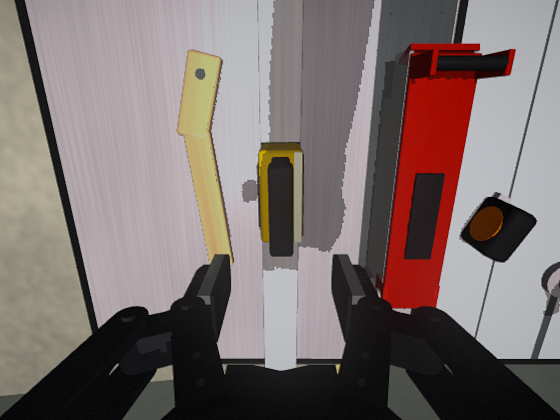

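The lamp stands free on the fence; its body spans columns 258–303 and rows 143–240, within about 2 px of prediction. The bar centre is at about (474,62), so I'll go over it and measure again.

Call:
apply_moves:
  plan:
    - [0.6,[0.011,0.016,0],9]
    - [0.6,[0.014,0.014,0],9]
    - [0.6,[0.016,0.012,0],9]
    - [0.6,[0.017,0.009,0],9]
    - [0.6,[0.018,0.006,0],9]
    - [0.6,[0.019,0.003,0],9]
    - [0.6,[0.02,0,0],9]
    - [0.6,[0.019,-0.003,0],9]

```text
time_s: 11.02
eef_pos: [0.5299, 0.0032, 0.2638]
tool_rot: [-0.001, 0.637, 0.771, -0.001]
wrist_force: [-0.3, -0.3, -0.3]
finger_gap: 0.0512
grasp_force: 0.0
```

Call:
apply_moves:
  plan:
    - [0.6,[0.019,-0.006,0],9]
    - [0.6,[0.018,-0.009,0],9]
    - [0.6,[0,0,0],0]
    - [0.6,[0,0,0],0]

```text
time_s: 11.52
eef_pos: [0.5116, 0.0376, 0.2646]
tool_rot: [-0.0, 0.748, 0.664, -0.0]
wrist_force: [-0.5, 1.0, 0.1]
finger_gap: 0.0509
grasp_force: 0.0
```

```bash
python3 - <<'E'
from h import *
save('wrist','pics/w5.png')
plan([*(O-.112*U+.003*V),.265],-6.95,1)
print(proj('wrist',[*(O-.112*U),.123]),proj('wrist',[*(O-.112*U+.0285*V),.123]),proj('wrist',[*(O-.112*U-.0285*V),.123]),arm.get_state()['joint_pos'].round(2))
E
```

```text
from [0.5118 0.0374 0.2647] yaw -6.81 tilt 0.05
[np.float64(0.0001), np.float64(0.0011), np.float64(-0.0003)] 0.14
[282.79683285 194.1157177 ] [282.92213262 164.52800926] [282.67896046 221.94955985] [ 0.07  0.11  0.01  1.48 -0.    1.76]
```

View pics/w5.png

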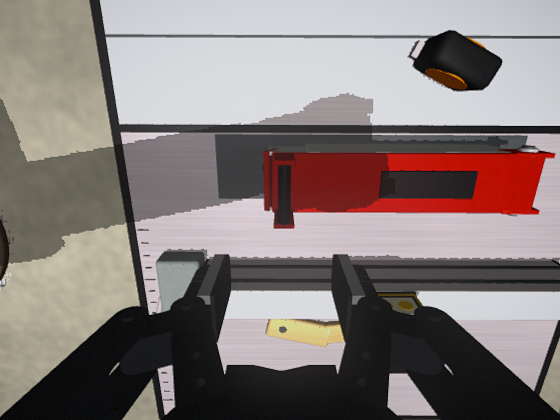

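The bar is at columns 278–292, rows 160–224, so its centre is about (285,192). That is 2 mm farther along +x than estimated and already centred sideways. Descending to pinch it.

Call:
apply_moves:
  plan:
    - [0.6,[0,0.002,0.03],0.1]
    - [0.6,[0,0.001,0.04],0]
    - [0.6,[0,0,0.04],0]
    - [0.6,[0,0,0.03],0]
    - [0.6,[0,0,0.017],0]
    - [0.6,[0,0,0.003],0]
    - [0.6,[0,0,0],0]
    - [0.6,[0,0,0],0]

```text
time_s: 12.58
eef_pos: [0.5156, 0.0375, 0.1066]
tool_rot: [0.001, 0.749, 0.663, 0.001]
wrist_force: [0.3, -0.1, 0.4]
finger_gap: 0.0511
grasp_force: 0.0
```

Call:
apply_moves:
  plan:
    - [0,[0,0,0],0]
    - [0,[0,0,0],0]
    - [0,[0,0,0],0]
    - [0,[0,0,0],0]
    - [0,[0,0,0],0]
    - [0,[0,0,0],0]

```text
time_s: 13.32
eef_pos: [0.5144, 0.0376, 0.1058]
tool_rot: [-0.0, 0.749, 0.663, 0.0]
wrist_force: [-3.4, 0.9, 5.3]
finger_gap: 0.0098
grasp_force: 58.5
```

Call:
apply_moves:
  plan:
    - [0,[0,0.0015,-0.007],0]
    - [0,[0,0.0015,-0.0067],0]
    - [0,[0,0.0038,-0.0134],0]
    - [0,[0,0.0045,-0.0132],0]
    - [0,[0,0.0052,-0.013],0]
    - [0,[0,0.0059,-0.0127],0]
    - [0,[0,0,0],0]

```text
time_s: 14.2
eef_pos: [0.5368, 0.0348, 0.1732]
tool_rot: [-0.0, 0.749, 0.663, 0.0]
wrist_force: [-7.9, 1.7, -0.5]
finger_gap: 0.0096
grasp_force: 58.7
```

Call:
apply_moves:
  plan:
    - [0,[0,0.006,-0.0124],0]
    - [0,[0,0.007,-0.012],0]
    - [0,[0,0.0078,-0.0116],0]
    - [0,[0,0.0084,-0.0112],0]
    - [0,[0,0.009,-0.0107],0]
    - [0,[0,0.0095,-0.0102],0]
    - [0,[0,0,0],0]

```text
time_s: 15.08
eef_pos: [0.584, 0.029, 0.2419]
tool_rot: [-0.0, 0.749, 0.663, 0.0]
wrist_force: [-9.6, 2.4, 3.1]
finger_gap: 0.0099
grasp_force: 59.8
```

Call:
apply_moves:
  plan:
    - [0,[0,0.01,-0.0098],0]
    - [0,[0,0.0105,-0.0092],0]
    - [0,[0,0.011,-0.0086],0]
    - [0,[0,0.0115,-0.008],0]
    - [0,[0,0,0],0]
    - [0,[0,0,0],0]
    - [0,[0,0,0],0]

```text
time_s: 15.95
eef_pos: [0.6262, 0.0239, 0.2788]
tool_rot: [0.001, 0.749, 0.663, 0.001]
wrist_force: [-10.4, 1.2, 8.9]
finger_gap: 0.0099
grasp_force: 60.2
```

```bash
python3 - <<'E'
from h import *
p,R,y=pose(); d=p-np.array([.5144,.0376,.1058]); print(d[:2]@U,d[:2]@V,d[2],y,arm.get_state()['wrist_force'],arm.get_state()['joint_pos'].round(2))
h0=np.array([-.262,.053])+[d[:2]@U,d[2]]; print("angle",np.degrees(np.arctan2(h0[1],-h0[0]))-11.44,np.hypot(*h0))
a=save('side','pics/s6.png');b=save('top','pics/t6.png')
cv2.imwrite('pics/b6.png',np.hstack([cv2.resize(a[100:330,170:420],(435,400)),cv2.resize(b[90:340,180:400],(352,400))])[:,:,::-1])
E
```

```text
0.11264073667965742 -8.0210434821809e-05 0.17295135107421633 -6.9808556239569635 [-10.3591555    1.2454167    8.88216037] [0.04 0.33 0.33 1.56 0.   1.73]
angle 45.0943399673902 0.2708545783106854
```

View pics/b6.png

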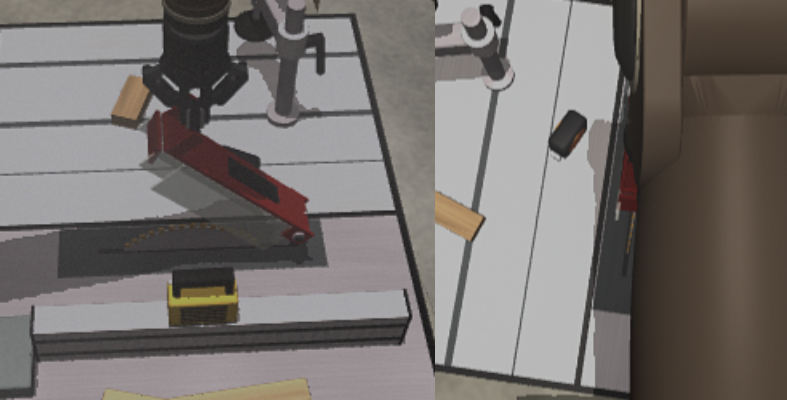

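The side crop shows the guard raised and held with the blade below it clear; the lamp is still on the fence, and the tape and offcut are unmoved. I'll measure the guard angle from the lower red edge in the plane y = −33 mm, taking the shut picture as zero.

```bash
python3 - <<'E'
from h import *
n=np.array([*V,0]); P0=np.array([*(O-.033*V),0])
for fn in("pics/side0.png","pics/s6.png"):
    m=cv2.inRange(cv2.cvtColor(cv2.imread(fn),cv2.COLOR_BGR2HSV),(0,120,40),(8,255,255))
    k,l,st,c=cv2.connectedComponentsWithStats(m); i=1+np.argmax(st[1:,4]); x0=st[i,0];w=st[i,2]
    for edge in("low","up"):
      Q=[]
      for u in range(x0+int(.2*w),x0+int(.85*w)):
        v=np.flatnonzero(l[:,u]==i); v=v.max()+.5 if edge=="low" else v.min()-.5
        pl=P0 if edge=="low" else P0+.066*n
        o,d=ray("side",(u,v)); p=o+d*((pl-o)@n)/(d@n); Q.append([(p[:2]-O)@U,p[2]])
      vx,vy,x,y=cv2.fitLine(np.float32(Q),cv2.DIST_HUBER,0,.01,.01).ravel(); print(fn,edge,st[i],np.degrees(np.arctan(vy/vx)).round(2),x,y)
E
```

```text
pics/side0.png low [ 231  211  118   25 1736] 0.1 0.02881206 0.08370442
pics/side0.png up [ 231  211  118   25 1736] 0.08 0.008876984 0.081999645
pics/s6.png low [319 201  31  34 296] -44.67 0.124174014 0.11653682
pics/s6.png up [319 201  31  34 296] -43.94 0.14123793 0.09749199
```

Call:
apply_moves:
  plan:
    - [0,[0,0,0],0]
    - [0,[0,0,0],0]
    - [0,[0,0,0],0]
    - [0,[0,0,0],0]
    - [0,[0,0,0],0]
    - [0,[0,0,0],0]
    - [0,[0,0,0],0]
    - [0,[0,0,0],0]

```text
time_s: 17.05
eef_pos: [0.6262, 0.0239, 0.2787]
tool_rot: [0.001, 0.749, 0.663, 0.001]
wrist_force: [-10.5, 1.9, 8.9]
finger_gap: 0.0096
grasp_force: 60.2
```

Stable, at about 45 degrees.

```bash
python3 -c "
from rig import arm
print(arm.sign_off())"
```

```text
the job is handed in; nothing more can be done
None
```

The job is handed in: the lamp stands released on the rip fence opposite the middle of the blade, lens to the blade, and the gripper is still holding the guard at about 45° (44.8° by camera, 45.1° from the arm's travel).

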